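# Switch on the desk lamp and turn it up

## Robot

A 7-joint arm with a two-finger parallel gripper is mounted at the origin on the work surface. World frame = base frame: x ahead of the robot, y to its left, z up, the work surface at z = 0. Lengths are in m, angles in rad, forces in N, time in s.
With the tool pointing down it reaches from about 0.4 to 0.925 m from the base axis. Payload 4.1 kg.
Tool frame: the origin (TCP) lies on the centre line of the jaws, within the pads' length; the fingertips stand 17 mm ahead of it and the grasp point (between the pads) lies 2 mm behind it; z points along the fingers, y is the line along which they close (so a half turn about z gives the same grasp; the last joint's range is limited). The gripper opens to 85 mm and grips with 20 to 120 N. Pads are 22 mm wide; open, the fingers measure 114 mm over their backs; the gripper's body (76 mm by 85 mm) begins 54 mm behind the grasp point. The pads swing forward as they close: fully open they stand 13 mm farther back than shut.
Start: joints at [-1.439, 0.398, 0.045, 1.537, -0.019, 1.207, -0.051], TCP at [0.149, 0.633, 0.248] pointing down, gripper open.
Joint ranges: [-2.82, 2.82], [-0.49, 2.23], [-1.37, 1.46], [0, 2.46], [-1.36, 4.5], [0.23, 2], [-2.94, 2.94]. Speed limits (rad/s): [2.57, 2.57, 3.14, 3.14, 3.14, 3.14, 3.14].

## Interface

Orientations are given as a unit quaternion [x, y, z, w].
In Python, from station import * gives the robot as it stands. The module is installed in compiled form; this text tells all that it offers.
- The arm moves only by the tool jog_arm, never from a script. Its argument "motion" is a list of rows, each a list of 2 entries, a list of its own where there are three numbers: the shift along the tool's x, y, z in units of 25 mm (1.0 is 25 mm), then the turn about the tool's z in units of 5 degrees (1.0 is 5 degrees). In form: [[[dx, dy, dz], turn], ...]. A call has 1 to 5 rows; each row is the pose to reach, as a shift and turn from the pose commanded when the call began, along the tool's axes at that moment; what a row does not reach only later rows make up. A row lasts 1/12 s, in which the tool goes at most 41.7 mm and 7.16 degrees, less where a joint would pass 70% of its speed; a pose out of reach is approached as far as the arm can. A call with a gripper value outside its range is refused whole. "grip" is the opening, from -1 (shut) to 1 (fully open), set as the call begins (left out, the last holds). The fingers move at their own pace and stop on an object; the grip force is fixed at half the most. Time passes only in rows, so rows that repeat a pose let the fingers close. It gives the time, the measured TCP pose, the force, the opening and the grip force at its end, in the units of the state.
- get_state(): the state, without advancing time (a new reading comes with each control period).
- snapshot(name): name is "side" or "top"; returns a dict with "color" (384x512x3 uint8, red, green, blue), "fx", "fy", "cx", "cy" (pixels), "R" (3x3) and "t" (3): a world point X has camera coordinates R X + t. Camera axes: x right, y down, z forward; pixel columns grow to the right and rows downward; lengths in m; the calibration is good to about 2 mm. A picture is of the moment at which its call begins. There is no depth.
- finish_job(): hands the job in; it is judged then, once.
The state is a dict: "time": time; "joint_pos": joint angles; "joint_velocities": joint speeds; "tau": joint torques, N m; "position": TCP position; "tool_rot": TCP orientation; "contact_force": force on the tool from outside, world axes, zero at the start; "ft_torque": the same for the moment, N m; "opening": finger opening in m; "grasp_force": force on a finger pad.
Only numpy, scipy, OpenCV 4.12 (cv2) and the standard library are available. Lean on these libraries where they do the work, as an engineer would, in place of code of your own. Each camera call takes 0.05 s, during which the arm holds its last target. There are 200 camera calls.

## Task

Switch on the reading lamp: gently press the button with the yellow cap well down with the fingertips and let it spring back up, then push the black grip of the dimmer all the way to its bright end (the big yellow dot) and draw the hand clear. Leave the button where it lies, pick nothing up, and do not touch the other buttons, the mug, mouse, sticky notes or stapler.

Things in the scene. Friction and masses are not known exactly. Their poses are not given: they have to be found in the camera images.
- yellow_puck: wireless light button with a yellow cap (the lamp's button, the one to press): a loose round white puck lying flat on the desk, 64 mm across, 16 mm high, about 0.16 kg, the cap in the middle of its top. Origin: centre of the underside, z up
- yellow_top (a point): centre of the top face of the yellow cap (a round cap 40 mm across standing 12 mm proud of its puck; its top is 28 mm above the desk when up). Moves down with the cap
- yellow_cap (a joint): how far the yellow cap is pressed down (m): 0 up, 0.007 fully down. Spring loaded: about 0.4 N starts it, about 5 N takes it fully down; it springs back when released. It switches at 0.0045
- blue_puck: wireless light button with a blue cap (to be left alone): a loose round white puck lying flat on the desk, 64 mm across, 16 mm high, about 0.16 kg, the cap in the middle of its top. Origin: centre of the underside, z up
- blue_top (a point): centre of the top face of the blue cap (a round cap 40 mm across standing 12 mm proud of its puck; its top is 28 mm above the desk when up). Moves down with the cap
- blue_cap (a joint): how far the blue cap is pressed down (m): 0 up, 0.007 fully down. Spring loaded: about 0.4 N starts it, about 5 N takes it fully down; it springs back when released. Must stay up
- red_puck: wireless light button with a red cap (to be left alone): a loose round white puck lying flat on the desk, 64 mm across, 16 mm high, about 0.16 kg, the cap in the middle of its top. Origin: centre of the underside, z up
- red_top (a point): centre of the top face of the red cap (a round cap 40 mm across standing 12 mm proud of its puck; its top is 28 mm above the desk when up). Moves down with the cap
- red_cap (a joint): how far the red cap is pressed down (m): 0 up, 0.007 fully down. Spring loaded: about 0.4 N starts it, about 5 N takes it fully down; it springs back when released. Must stay up
- green_puck: wireless light button with a green cap (to be left alone): a loose round white puck lying flat on the desk, 64 mm across, 16 mm high, about 0.16 kg, the cap in the middle of its top. Origin: centre of the underside, z up
- green_top (a point): centre of the top face of the green cap (a round cap 40 mm across standing 12 mm proud of its puck; its top is 28 mm above the desk when up). Moves down with the cap
- green_cap (a joint): how far the green cap is pressed down (m): 0 up, 0.007 fully down. Spring loaded: about 0.4 N starts it, about 5 N takes it fully down; it springs back when released. Must stay up
- dimmer: lamp dimmer screwed to the desk: a flat aluminium bar 200 mm long (its y axis), 64 mm wide (x), 22 mm high, with a slot along the middle of its top. Origin: centre of the underside. Its +y end is the bright end, marked with a big yellow dot and widening yellow ticks; the -y end is dim, marked with a small black dot
- dimmer_grip (a point): centre of the top of the dimmer's black sliding grip, a block 30 mm (dimmer x) by 24 mm (dimmer y, the way it slides) standing 18 mm above the bar, its top 40 mm above the desk. It moves with the grip
- dimmer_slide (a joint): how far the grip has slid from the dim stop towards the bright end, along the dimmer's +y (m): 0 dim stop, 0.12 bright stop (fully bright). Starts at 0 to 0.05. Drags with about 1.5 N and stays where it is left
- bright_end (a point): where the grip's top centre stands when the dimmer is at its bright stop
- mug: blue mug standing on the desk, 82 mm across, 95 mm high, handle towards its +y; origin centre of the underside. Leave alone
- mouse: grey computer mouse, 105 by 60 by 32 mm; origin centre of the underside. Leave alone
- notes: block of orange sticky notes, 76 by 76 by 24 mm; origin centre of the underside. Leave alone
- stapler: red and black stapler lying along its x, 140 by 36 by 46 mm; origin centre of the underside. Leave alone
Mind the look-alikes: they are no part of the job. Leave any pink or turquoise look-alike of the yellow_puck alone. Several things have the shape of the dimmer; the one meant has the colours described above.

How it is judged:
On the way, in this order (a step that is already met when the one before it is completed fails the run):
1. the yellow cap is pressed down past its switching point (4.5 mm of 7) by the fingers (value of joint yellow_cap above 0.0045 m and contact force between the fingers and yellow_puck above 1 N), for 0.04 s.
2. the yellow cap has sprung back up and the fingers are off the button (value of joint yellow_cap below 0.0015 m and contact force between the fingers and yellow_puck below 0.1 N), for 0.2 s.
3. the dimmer's grip is at the bright end (value of joint dimmer_slide above 0.112 m), for 0.2 s.
At the end, for the whole second after the job is handed in: the dimmer's grip stands within 8 mm of its bright stop, the yellow cap is up again, its button lies flat at rest within 15 mm of where it was, and every other button and desk item is within 10 mm of where it was (value of joint dimmer_slide above 0.112 m and value of joint yellow_cap below 0.0015 m and distance of yellow_puck from where it was at the start of the episode below 0.015 m and angle between yellow_puck's own z axis and vertical below 0.1 rad and linear speed of yellow_puck below 0.02 m/s and distance of each of mug, mouse, notes, stapler, blue_puck, red_puck, green_puck from where it was at the start of the episode below 0.01 m); the robot touches nothing.
It fails at once if the yellow button is pressed or struck with more than 25 N (contact force between the fingers and yellow_puck above 25 N).
It fails at once if the yellow button is lifted, tipped or dragged (height (world z) of yellow_puck above 0.006 m or angle between yellow_puck's own z axis and vertical above 0.2 rad or distance of yellow_puck from where it was at the start of the episode above 0.02 m).
It fails at once if another button is touched, shifted or pressed (distance of any of blue_puck, red_puck, green_puck from where it was at the start of the episode above 0.01 m or value of joint any of blue_cap, red_cap, green_cap above 0.002 m or contact force between the fingers and blue_puck above 3 N or contact force between the fingers and red_puck above 3 N or contact force between the fingers and green_puck above 3 N).
It fails at once if the mug, mouse, notes or stapler is touched or shifted (distance of any of mug, mouse, notes, stapler from where it was at the start of the episode above 0.01 m or contact force between the fingers and mug above 3 N or contact force between the fingers and mouse above 3 N or contact force between the fingers and notes above 3 N or contact force between the fingers and stapler above 3 N).
It also fails if it takes over 48 s, if anything falls off the work surface, if the arm or the gripper's body presses on something with over 40 N, if the wrist force passes 120 N, or if a joint passes its speed limit or range.

## Working session

There is one attempt and no reset: what is moved stays moved. The work goes in short steps, Python scripts to look and compute and a tool call to move; the robot and the scene stay as the last step left them, time stands still between calls to the robot, and variables do not carry over. Pictures are saved under pics/ and viewed, at most 10 in all, crops included, and the job is handed in when it is done.

Besides the shell and the picture viewer there is one more tool, called after "Request:" as a command line: name --argument value ..., lists and objects as JSON in quotes. jog_arm: Moves the arm, as the interface text tells. Its arguments: {"type":"object","properties":{"motion":{"type":"array"},"grip":{"type":"number"}},"required":["motion"]}

```bash
mkdir -p pics
cat > h.py <<'E'
from station import *
import numpy as np, cv2, pickle
def snap(n,tag):
    s=snapshot(n); pickle.dump(s,open(f'pics/{tag}.pkl','wb')); cv2.imwrite(f'pics/{tag}.png',s['color'][:,:,::-1]); return s
def load(tag): return pickle.load(open(f'pics/{tag}.pkl','rb'))
def ray(s,u,v):
    R=np.array(s['R']);t=np.array(s['t']); d=R.T@np.array([(u-s['cx'])/s['fx'],(v-s['cy'])/s['fy'],1]); return -R.T@t,d/np.linalg.norm(d)
def plane(s,u,v,z):
    o,d=ray(s,u,v); return o+d*(z-o[2])/d[2]
def tri(s1,p1,s2,p2):
    o1,d1=ray(s1,*p1);o2,d2=ray(s2,*p2)
    k=np.linalg.lstsq(np.c_[d1,-d2],o2-o1,rcond=None)[0]; a=o1+k[0]*d1;b=o2+k[1]*d2
    return (a+b)/2,np.linalg.norm(a-b)
E
python3 - <<'E'
from h import *
a=snap('top','top0');b=snap('side','side0')
for s in(a,b): print(np.round(ray(s,s['cx'],s['cy']),3),s['fx'])
st=get_state();print(st['time'],st['position'],st['tool_rot'],st['opening'],st['contact_force'])
cv2.imwrite('pics/both.png',cv2.resize(np.vstack([a['color'],b['color']])[:,:,::-1],None,fx=.78,fy=.78))
E
```

```text
[[ 0.299 -0.002  1.386]
 [ 0.181 -0.003 -0.984]] 421.36308108799795
[[ 0.457  0.962  0.779]
 [ 0.07  -0.804 -0.591]] 376.16103638616454
0.1 [0.14856867 0.63224229 0.24737462] [ 1.15097485e-01  9.93353817e-01 -8.72830835e-04 -3.48975801e-05] 0.08533498220744398 [-0.44498016 -0.99513217 -0.34021562]
```

View pics/top0.png

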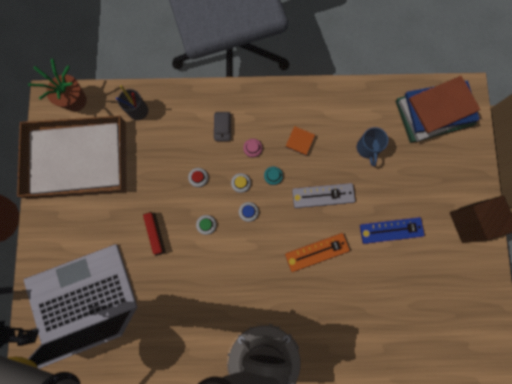

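View pics/side0.png

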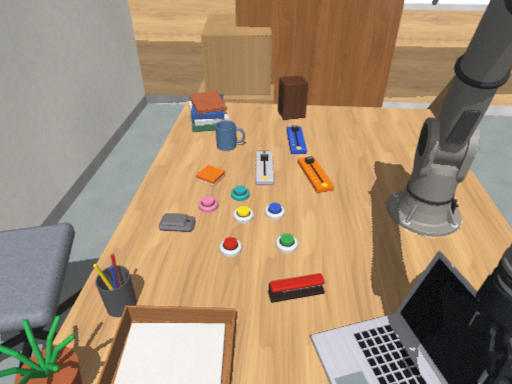

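Top view: the yellow cap in a white puck is at (241,183). The pink (253,148) and turquoise (274,176) look-alikes have no white puck, and the blue (249,212), red (198,178) and green (207,225) buttons are the other real ones. There are three dimmer shapes: silver (323,196), orange (318,252) and blue (392,231). The silver one fits "aluminium bar". I'll enlarge to confirm and measure it.

```bash
cat > m.py <<'E'
from h import *
def blobs(s,lo,hi,box,amin=6):
    x0,y0,x1,y1=box; h=cv2.cvtColor(s['color'],cv2.COLOR_RGB2HSV)
    m=cv2.inRange(h,lo,hi); k=np.zeros_like(m); k[y0:y1,x0:x1]=m[y0:y1,x0:x1]
    n,l,st,c=cv2.connectedComponentsWithStats(k)
    return [(st[i,4],tuple(np.round(c[i],1)),tuple(st[i,:4])) for i in range(1,n) if st[i,4]>=amin]
E
python3 - <<'E'
from m import *
a=load('top0');b=load('side0')
ca=cv2.resize(a['color'][120:280,185:365],None,fx=3.6,fy=3.6,interpolation=2)[:,:,::-1][:,:]
ca=cv2.resize(a['color'][160:235,225:365],(780,418),interpolation=2)
cb=cv2.resize(b['color'][145:230,225:290],None,fx=2.1,fy=2.1,interpolation=2)
pad=np.zeros((180,780,3),np.uint8);pad[:178,:cb.shape[1]]=cb[:178]
cv2.imwrite('pics/crop.png',np.vstack([ca,pad])[:,:,::-1])
Y=((20,110,90),(34,255,255))
print('yel top',blobs(a,*Y,(225,165,262,200)),blobs(a,*Y,(290,180,360,212),2))
print('yel side',blobs(b,*Y,(225,198,262,222)),blobs(b,*Y,(250,145,280,190),2))
K=((0,0,0),(180,255,60))
print('blk top',blobs(a,*K,(290,180,360,212),2));print('blk side',blobs(b,*K,(250,145,280,190),2))
E
```

```text
yel top [(np.int32(108), (np.float64(240.4), np.float64(181.9)), (np.int32(235), np.int32(177), np.int32(12), np.int32(11)))] [(np.int32(21), (np.float64(297.0), np.float64(197.0)), (np.int32(295), np.int32(195), np.int32(5), np.int32(5)))]
yel side [(np.int32(120), (np.float64(243.0), np.float64(210.9)), (np.int32(237), np.int32(206), np.int32(13), np.int32(11)))] [(np.int32(12), (np.float64(264.3), np.float64(177.4)), (np.int32(262), np.int32(176), np.int32(5), np.int32(4)))]
blk top [(np.int32(52), (np.float64(335.2), np.float64(194.0)), (np.int32(330), np.int32(190), np.int32(12), np.int32(8)))]
blk side [(np.int32(34), (np.float64(264.0), np.float64(161.1)), (np.int32(261), np.int32(157), np.int32(7), np.int32(16)))]
```

View pics/crop.png

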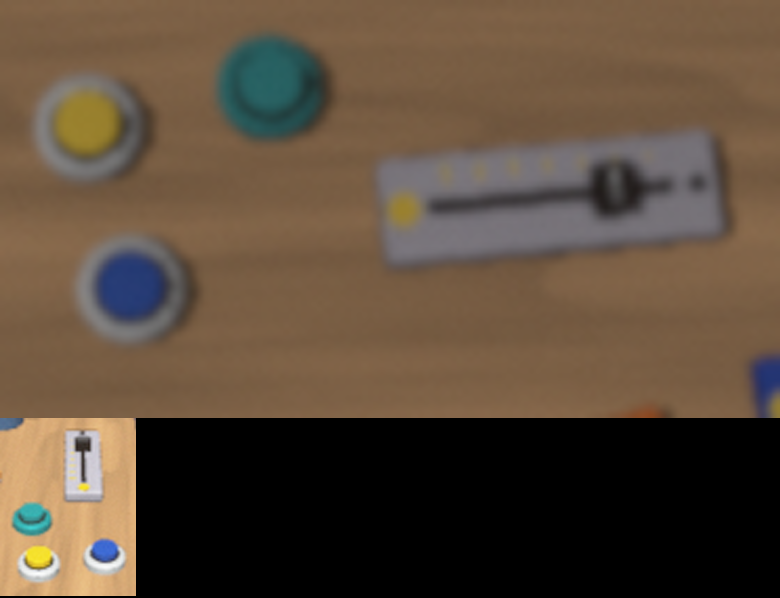

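The crop confirms both targets: a yellow cap in a white puck, and a silver bar with a yellow dot at its left (+y) end, a black dot at its right end and the black grip near (335.8,194). Next I'll triangulate.

Run:
```python
from m import *
np.set_printoptions(precision=4,suppress=True)
a=load('top0');b=load('side0')
print('cap tri',tri(a,(240.4,181.9),b,(243,210.9)),'plane',plane(a,240.4,181.9,.028),plane(b,243,210.9,.026))
print('dot tri',tri(a,(297,197),b,(264.3,177.4)),plane(a,297,197,.022),plane(b,264.3,177.4,.022))
print('dimdot',plane(a,350.3,192.8,.022),'grip',plane(a,335.8,194.1,.036))
for v in (153,155,157):print('grip tri',v,tri(a,(335.8,194.1),b,(264.5,v)))
# bar corners & neighbours from top
h=cv2.cvtColor(a['color'],cv2.COLOR_RGB2HSV)
m=cv2.inRange(h,(0,0,85),(180,50,255));k=np.zeros_like(m);k[180:212,288:360]=m[180:212,288:360]
c=max(cv2.findContours(k,0,1)[0],key=cv2.contourArea);r=cv2.minAreaRect(c);print(r)
B=np.array([plane(a,*p,.022) for p in cv2.boxPoints(r)]);print(B,B.mean(0))
print('turq',plane(a,274,176,.028),'blue',plane(a,249,212,.028),'pink',plane(a,253,148,.028),'red',plane(a,198,178,.028))
g=b['color'][148:172,258:271].astype(int).sum(2)//3;print(g)
```

```text
cap tri (array([0.5668, 0.068 , 0.0223]), np.float64(0.002053085155372639)) plane [0.5667 0.0677 0.028 ] [0.5652 0.0726 0.026 ]
dot tri (array([ 0.5119, -0.1167,  0.0244]), np.float64(0.0030873371880861438)) [ 0.5139 -0.117   0.022 ] [ 0.5106 -0.1197  0.022 ]
dimdot [ 0.5244 -0.2924  0.022 ] grip [ 0.5188 -0.2421  0.036 ]
grip tri 153 (array([ 0.5171, -0.2399,  0.0487]), np.float64(0.0008092056154128419))
grip tri 155 (array([ 0.5178, -0.2415,  0.0391]), np.float64(0.0008021989860679561))
grip tri 157 (array([ 0.5186, -0.2432,  0.0295]), np.float64(0.0024297464692487466))
((323.15765380859375, 195.1946563720703), (19.682462692260742, 61.45560073852539), 84.68545532226562)
[[ 0.5434 -0.1004  0.022 ]
 [ 0.5585 -0.3027  0.022 ]
 [ 0.4932 -0.3049  0.022 ]
 [ 0.4783 -0.1043  0.022 ]] [ 0.5184 -0.2031  0.022 ]
turq [ 0.5844 -0.0431  0.028 ] blue [0.4668 0.0407 0.028 ] pink [0.6811 0.0246 0.028 ] red [0.5825 0.207  0.028 ]
[[173 171 168 162 161 160 158 162 167 173 177 176 180]
 [174 170 170 161 160 160 160 164 171 174 176 179 182]
 [149 148 145 140 137 138 141 142 147 151 155 156 160]
 [191
[... 450 characters left out ...]
48  47  47  42  46  41  48 156 206 204]
 [209 208 162  72  66  57  43  81  87  64 159 209 205]
 [206 199 194 184 182 138  50 139 182 184 195 208 206]
 [211 208 208 205 205 153  51 157 207 207 206 207 206]
 [210 211 207 204 206 154  51 158 204 206 207 205 207]
 [210 200 205 207 205 154  51 134 192 205 203 206 208]
 [210 207 208 207 207 155  50 124 190 208 207 206 207]
 [209 211 208 206 206 152  51 129 188 207 207 204 209]
 [204 202 201 205 208 154  48 125 187 209 206 209 210]
 [210 210 207 207 209 157  48 125 187 206 206 205 207]
 [213 213 208 211 210 156  51 125 189 208 210 208 207]
 [203 200 204 207 209 156  51 124 189 207 209 208 208]
 [208 212 211 208 209 156  50 127 190 208 209 207 211]]
```

Measured positions:
- **Cap:** (0.567, 0.068), top at about 0.028, which matches the text.
- **Bar:** centre (0.518, -0.203), with +y pointing along world (-0.07, 0.997).
- **Grip:** (0.518, -0.2415, 0.039).
- **Bright stop:** about (0.514, -0.143), so the slide is now at about 0.02.

First I'll travel at height with the fingers shut, turning to align with the bar.

Request:
jog_arm --motion '[[[-1.15,-0.97,0],-0.7],[[-2.3,-1.94,0],-1.4],[[-3.45,-2.91,0],-2.1],[[-4.6,-3.88,0],-2.8],[[-5.75,-4.85,0],-3.5]]' --grip -1

```text
time: 0.52
position: [0.2616, 0.48, 0.2479]
tool_rot: [-0.039, 0.999, -0.0, -0.0]
contact_force: [1.5, 0.2, -0.4]
opening: 0.0253
grasp_force: 0.0
```

```bash
cat > to.py <<'E'
import sys
from h import *
from scipy.spatial.transform import Rotation as Q
s=get_state();R=Q.from_quat(s['tool_rot']).as_matrix()
np.set_printoptions(precision=4,suppress=True)
print(s['time'],s['position'],'yaw_y',np.degrees(np.arctan2(R[1,1],R[0,1])),'tilt',R[2,2],'F',s['contact_force'],'open',s['opening'])
for a in sys.argv[1:]:
    print('units',R.T@(np.array(eval(a))-s['position'])/.025)
E
python3 to.py "[.567,.068,.12]"
```

```text
0.5167 [0.2616 0.48   0.2479] yaw_y 94.47298013812777 tilt -0.9999997247328624 F [ 1.4597  0.1517 -0.3704] open 0.025312144544506844
units [-10.8963 -17.3807   5.1229]
```

Request:
jog_arm --motion '[[[-0.8,-1.27,0],0],[[-1.6,-2.54,0],0],[[-2.4,-3.81,0],0],[[-3.2,-5.08,0],0],[[-4.0,-6.35,0],0]]'

```text
time: 0.93
position: [0.373, 0.3292, 0.2481]
tool_rot: [-0.037, 0.999, -0.0, -0.0]
contact_force: [0.2, 0.5, -0.2]
opening: 0.0
grasp_force: 0.0
```

Request:
jog_arm --motion '[[[-0.8,-1.27,0],0],[[-1.6,-2.54,0],0],[[-2.4,-3.81,0],0],[[-3.2,-5.08,0],0],[[-3.2,-5.08,0],0]]'

```text
time: 1.35
position: [0.4659, 0.202, 0.2484]
tool_rot: [-0.031, 1.0, -0.002, 0.001]
contact_force: [0.0, -0.4, -0.2]
opening: -0.0001
grasp_force: 0.0
```

```bash
python3 to.py "[.567,.068,.12]"
```

```text
1.35 [0.4659 0.202  0.2484] yaw_y 93.56364078708656 tilt -0.9999877543524363 F [ 0.0335 -0.4151 -0.2272] open -5.431012234241287e-05
units [-3.6883 -5.5775  5.1692]
```

Request:
jog_arm --motion '[[[-0.9,-1.35,0.5],0],[[-1.8,-2.7,1.0],0],[[-2.7,-4.05,1.5],0],[[-3.6,-5.4,2.0],0],[[-3.68,-5.57,2.5],0]]'

```text
time: 1.77
position: [0.5673, 0.0708, 0.1856]
tool_rot: [-0.033, 0.999, -0.002, 0.002]
contact_force: [1.2, -1.2, 0.9]
opening: -0.0001
grasp_force: 0.0
```

Request:
jog_arm --motion '[[[0,0,0.6],0],[[0,0,1.2],0],[[0,0,1.8],0],[[0,0,1.8],0],[[0,0,1.8],0]]'

```text
time: 2.18
position: [0.563, 0.0785, 0.14]
tool_rot: [-0.037, 0.999, -0.0, -0.001]
contact_force: [0.4, -0.3, 1.1]
opening: 0.0
grasp_force: 0.0
```

```bash
python3 to.py "[.567,.068,.045]"; python3 -c "
from h import *
a=snap('top','top1');b=snap('side','side1')
cv2.imwrite('pics/c1.png',np.hstack([cv2.resize(s['color'][y:y+130,x:x+130],(400,400),interpolation=2) for s,x,y in((a,180,120),(b,180,120))])[:,:,::-1])"
```

```text
2.1833 [0.563  0.0785 0.14  ] yaw_y 94.28735957579089 tilt -0.9999970766772468 F [ 0.4191 -0.2932  1.0562] open 9.955646567728716e-06
units [-0.1376 -0.4287  3.7987]
```

View pics/c1.png

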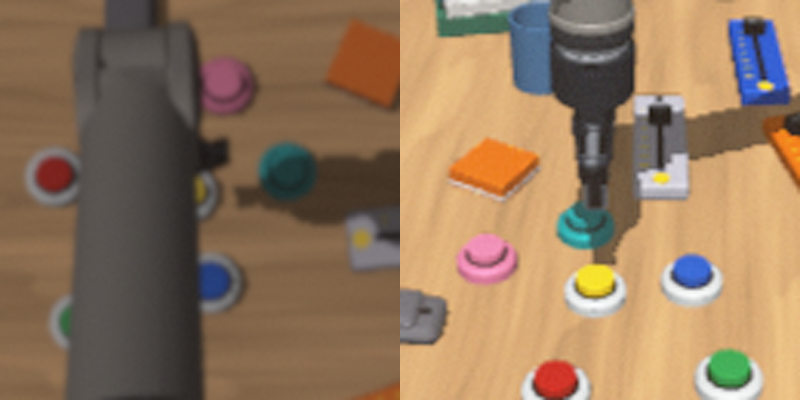

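The fingertips are above the yellow cap and slightly off (+y by about 10 mm). I'll correct that and descend to about 15 mm above the cap.

Request:
jog_arm --motion '[[[-0.14,-0.42,0.8],0],[[-0.14,-0.42,1.6],0],[[-0.14,-0.42,2.4],0],[[-0.14,-0.42,3.2],0],[[-0.14,-0.42,3.2],0]]'

```text
time: 2.7
position: [0.5661, 0.0683, 0.0585]
tool_rot: [-0.038, 0.999, -0.0, -0.002]
contact_force: [-0.2, 0.5, -0.3]
opening: 0.0001
grasp_force: 0.0
```

Request:
jog_arm --motion '[[[0,0,0],0],[[0,0,0],0]]'

```text
time: 2.87
position: [0.5694, 0.0684, 0.0624]
tool_rot: [-0.037, 0.999, 0.0, 0.001]
contact_force: [-0.4, -0.7, 0.1]
opening: 0.0001
grasp_force: 0.0
```

```bash
python3 to.py "[.567,.068,.045]" "[.567,.068,.039]"
```

```text
2.8667 [0.5694 0.0684 0.0624] yaw_y 94.28322966282073 tilt -0.9999960508717338 F [-0.3894 -0.6947  0.0541] open 7.624201699261579e-05
units [ 0.0997 -0.0084  0.6972]
units [ 0.1003 -0.0085  0.9372]
```

Request:
jog_arm --motion '[[[0.05,0,0.15],0],[[0.05,0,0.3],0],[[0.05,0,0.45],0],[[0.05,0,0.55],0],[[0.05,0,0.6],0]]'

```text
time: 3.28
position: [0.5666, 0.0681, 0.0454]
tool_rot: [-0.037, 0.999, 0.0, -0.0]
contact_force: [0.9, -0.7, 0.2]
opening: -0.0001
grasp_force: 0.0
```

Request:
jog_arm --motion '[[[0,0,0.05],0],[[0,0,0.1],0],[[0,0,0.15],0],[[0,0,0.2],0],[[0,0,0.2],0]]'

```text
time: 3.7
position: [0.5667, 0.0681, 0.0408]
tool_rot: [-0.037, 0.999, 0.0, -0.0]
contact_force: [-0.2, 0.7, 3.5]
opening: 0.0001
grasp_force: 1.6
```

Contact: 3.5 N at 4 to 5 mm of travel. I'll press a little further.

Request:
jog_arm --motion '[[[0,0,0.04],0],[[0,0,0.08],0],[[0,0,0.12],0],[[0,0,0.12],0]]'

```text
time: 4.03
position: [0.5668, 0.0681, 0.0381]
tool_rot: [-0.037, 0.999, 0.0, -0.0]
contact_force: [-2.4, -1.0, 5.4]
opening: -0.0001
grasp_force: 3.0
```

The cap is fully down at 5.4 N and z 0.038. Now I'll lift straight up, slowly at first.

Request:
jog_arm --motion '[[[0,0,-0.15],0],[[0,0,-0.4],0],[[0,0,-0.8],0],[[0,0,-1.4],0],[[0,0,-2.2],0]]'

```text
time: 4.45
position: [0.5662, 0.0679, 0.0929]
tool_rot: [-0.037, 0.999, -0.0, -0.001]
contact_force: [0.7, 0.1, 0.2]
opening: 0.0001
grasp_force: 0.0
```

Request:
jog_arm --motion '[[[0,0,-0.8],0],[[0,0,-1.6],0],[[0,0,-1.6],0],[[0,0,-1.6],0],[[0,0,-1.6],0]]'

```text
time: 4.87
position: [0.5665, 0.0681, 0.1325]
tool_rot: [-0.037, 0.999, 0.0, -0.0]
contact_force: [-1.3, -0.4, 0.4]
opening: 0.0003
grasp_force: 0.0
```

```bash
python3 to.py "[.522,-.288,.13]"; python3 -c "
from m import *
b=snap('side','side2')
Y=((20,110,90),(34,255,255));print(blobs(b,*Y,(225,198,262,222)))"
```

```text
4.8667 [0.5665 0.0681 0.1325] yaw_y 94.28504006167009 tilt -0.9999999254587347 F [-1.3432 -0.3948  0.357 ] open 0.0003282203787016718
units [  2.8392 -14.0725   0.1007]
[(np.int32(120), (np.float64(243.0), np.float64(210.9)), (np.int32(237), np.int32(206), np.int32(13), np.int32(11)))]
```

The button is unmoved and the cap is up (same pixels, 243,210.9). I'll travel behind the grip on its dim side.

Request:
jog_arm --motion '[[[0.28,-1.4,0],0],[[0.56,-2.8,0],0],[[0.84,-4.2,0],0],[[1.12,-5.6,0],0],[[1.4,-7.0,0],0]]'

```text
time: 5.33
position: [0.5438, -0.1104, 0.1316]
tool_rot: [-0.038, 0.999, 0.0, -0.001]
contact_force: [-0.4, 0.2, 0.7]
opening: -0.0002
grasp_force: 0.0
```

Request:
jog_arm --motion '[[[0.28,-1.4,0],0],[[0.56,-2.8,0],0],[[0.84,-4.2,0],0],[[1.12,-5.6,0],0],[[1.4,-7.0,0],0]]'

```text
time: 5.75
position: [0.522, -0.2874, 0.1315]
tool_rot: [-0.037, 0.999, 0.001, -0.001]
contact_force: [1.1, 0.7, 0.5]
opening: -0.0002
grasp_force: 0.0
```

Request:
jog_arm --motion '[[[0,0,0],0],[[0,0,0],0],[[0,0,0],0]]'

```text
time: 6.0
position: [0.5227, -0.2854, 0.1315]
tool_rot: [-0.037, 0.999, 0.001, -0.001]
contact_force: [-0.6, 1.4, 0.6]
opening: -0.0
grasp_force: 0.0
```

```bash
python3 to.py "[.524,-.288,.047]"
```

```text
6.0 [ 0.5227 -0.2854  0.1315] yaw_y 94.26526775772784 tilt -0.9999969157328978 F [-0.6202  1.3745  0.6419] open -1.0699006736292956e-05
units [-0.0512 -0.114   3.3815]
```

Request:
jog_arm --motion '[[[-0.05,-0.1,0.9],0],[[-0.05,-0.1,1.8],0],[[-0.05,-0.1,2.6],0],[[-0.05,-0.1,3.1],0],[[-0.05,-0.1,3.1],0]]'

```text
time: 6.42
position: [0.5231, -0.2853, 0.052]
tool_rot: [-0.039, 0.999, 0.002, -0.003]
contact_force: [0.3, 0.8, -0.2]
opening: -0.0001
grasp_force: 0.0
```

Request:
jog_arm --motion '[[[0,0,0.1],0],[[0,0,0.2],0],[[0,0,0.28],0],[[0,0,0.28],0]]'

```text
time: 6.75
position: [0.5251, -0.2886, 0.0488]
tool_rot: [-0.037, 0.999, -0.0, 0.001]
contact_force: [0.3, 0.1, 0.7]
opening: 0.0003
grasp_force: 0.0
```

```bash
python3 to.py "[.514,-.17,.047]"; python3 -c "
from h import *
b=snap('side','side3')
cv2.imwrite('pics/c3.png',cv2.resize(b['color'][100:220,215:335],(480,480),interpolation=2)[:,:,::-1])"
```

```text
6.75 [ 0.5251 -0.2886  0.0488] yaw_y 94.28961363345995 tilt -0.999999328896634 F [0.3174 0.0694 0.7256] open 0.0003048199191757295
units [0.0877 4.7649 0.0724]
```

View pics/c3.png

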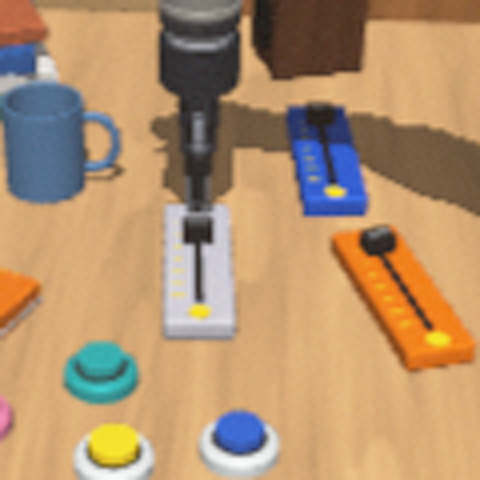

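The fingertips are on the bar just behind the grip (crop 200,205) and clear of the mug. Now I'll push along +y at moderate speed.

Request:
jog_arm --motion '[[[0,0.3,0],0],[[0,0.7,0],0],[[0,1.1,0],0],[[0,1.5,0],0],[[0,1.9,0],0]]'

```text
time: 7.22
position: [0.5211, -0.2403, 0.0485]
tool_rot: [-0.038, 0.999, -0.0, 0.0]
contact_force: [-0.0, -2.3, 1.0]
opening: 0.0
grasp_force: 1.0
```

Request:
jog_arm --motion '[[[0,0.4,0],0],[[0,0.8,0],0],[[0,1.2,0],0],[[0,1.6,0],0],[[0,2.0,0],0]]'

```text
time: 7.63
position: [0.5173, -0.1904, 0.0484]
tool_rot: [-0.037, 0.999, 0.0, 0.0]
contact_force: [-0.0, -1.2, 1.0]
opening: -0.0003
grasp_force: 1.2
```

Request:
jog_arm --motion '[[[0,0.2,0],0],[[0,0.4,0],0],[[0,0.5,0],0],[[0,0.6,0],0]]'

```text
time: 7.97
position: [0.5163, -0.1763, 0.0483]
tool_rot: [-0.037, 0.999, -0.0, 0.0]
contact_force: [-0.5, -1.3, 1.9]
opening: 0.0004
grasp_force: 1.1
```

```bash
python3 to.py "[.514,-.17,.047]"; python3 -c "
from h import *
b=snap('side','side4')
cv2.imwrite('pics/c4.png',cv2.resize(b['color'][100:220,215:335],(480,480),interpolation=2)[:,:,::-1])"
```

```text
7.9667 [ 0.5163 -0.1763  0.0483] yaw_y 94.27282459107278 tilt -0.9999999593901492 F [-0.489  -1.3346  1.8707] open 0.0003861141808574943
units [0.0724 0.2573 0.0537]
```

View pics/c4.png

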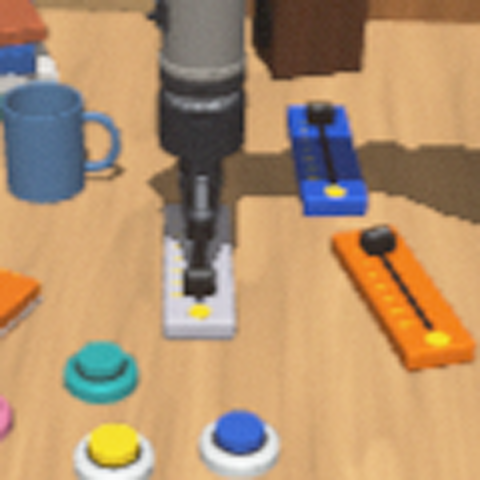

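The grip now sits just short of the yellow dot (crop 200,280) and is moving with about 1.5 N of drag. I'll press on slowly to the stop.

Request:
jog_arm --motion '[[[0,0.1,0],0],[[0,0.2,0],0],[[0,0.3,0],0],[[0,0.4,0],0],[[0,0.4,0],0]]'

```text
time: 8.43
position: [0.5157, -0.1686, 0.0485]
tool_rot: [-0.037, 0.999, -0.002, 0.001]
contact_force: [0.2, -6.4, -0.0]
opening: -0.0003
grasp_force: 2.6
```

Request:
jog_arm --motion '[[[0,0.05,0],0],[[0,0.1,0],0],[[0,0.15,0],0],[[0,0.2,0],0],[[0,0.2,0],0]]'

```text
time: 8.85
position: [0.5156, -0.1679, 0.0487]
tool_rot: [-0.036, 0.999, -0.005, 0.002]
contact_force: [1.9, -12.8, -3.7]
opening: 0.0001
grasp_force: 5.5
```

The grip is firmly against the stop: 12.8 N with no further motion, and the tip position matches the expected stop. I'll back off and lift clear.

Request:
jog_arm --motion '[[[0,-0.3,0],0],[[0,-0.7,0],0],[[0,-1.0,0],0],[[0,-1.2,0],0],[[0,-1.2,-0.5],0]]'

```text
time: 9.27
position: [0.5155, -0.1916, 0.0592]
tool_rot: [-0.037, 0.999, 0.001, -0.002]
contact_force: [-0.4, 0.0, -1.0]
opening: -0.0004
grasp_force: 0.0
```

Request:
jog_arm --motion '[[[0,-0.5,-1],0],[[0,-1,-2],0],[[0,-1.5,-3.2],0],[[0,-2,-4.4],0],[[0,-2,-5.4],0]]'

```text
time: 9.68
position: [0.5211, -0.244, 0.1991]
tool_rot: [-0.036, 0.999, -0.001, 0.001]
contact_force: [-1.3, -0.2, 0.3]
opening: -0.0001
grasp_force: 0.0
```

Request:
jog_arm --motion '[[[0,0,0],0],[[0,0,0],0],[[0,0,0],0],[[0,0,0],0],[[0,0,0],0]]'

```text
time: 10.1
position: [0.5203, -0.2402, 0.1945]
tool_rot: [-0.038, 0.999, 0.001, -0.001]
contact_force: [0.1, -0.6, 0.3]
opening: 0.0003
grasp_force: 0.0
```

```bash
python3 to.py; python3 -c "
from m import *
b=snap('side','side5');a=load('side0')
Y=((20,110,90),(34,255,255));print(blobs(b,*Y,(225,198,262,222)))
print(blobs(b,(0,0,0),(180,255,95),(259,145,271,182)))
cv2.imwrite('pics/c5.png',cv2.resize(b['color'][100:260,145:345],(800,600))[:,:,::-1])"
```

```text
10.1 [ 0.5203 -0.2402  0.1945] yaw_y 94.32628415292976 tilt -0.9999958477625033 F [ 0.0982 -0.6082  0.3499] open 0.0003424090854543438
[(np.int32(120), (np.float64(243.0), np.float64(210.9)), (np.int32(237), np.int32(206), np.int32(13), np.int32(11)))]
[(np.int32(17), (np.float64(264.1), np.float64(162.6)), (np.int32(263), np.int32(155), np.int32(4), np.int32(14))), (np.int32(41), (np.float64(264.4), np.float64(171.9)), (np.int32(261), np.int32(169), np.int32(8), np.int32(6)))]
```

View pics/c5.png

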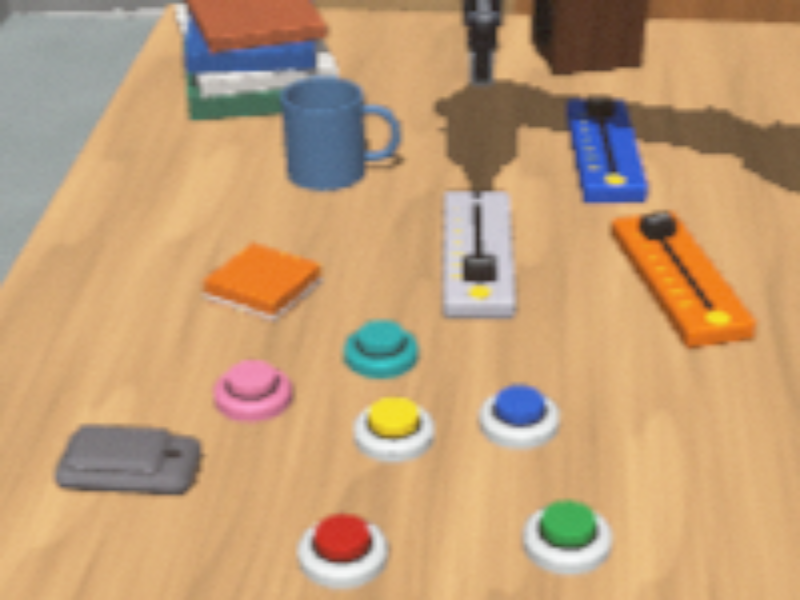

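The grip stands at the bright end next to the yellow dot (crop 480,268), the yellow button is unmoved with its cap up, and the hand is clear.

```bash
python3 -c "
from station import *
print(finish_job())"
```

```text
the job is handed in; nothing more can be done
None
```

The job is handed in (the station returned no verdict): the yellow button was pressed to about 5.4 N and sprang back up unmoved, the dimmer grip is against its bright stop, and the hand is clear with nothing else touched.

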